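# Slide the brass spacer sleeve onto the stand's post

## Robot

A 7-joint arm with a two-finger parallel gripper is mounted at the origin on a cart in front of the work surface, level with it; the furniture and walls round the work are solid. World frame = base frame: x ahead of the robot, y to its left, z up, the work surface at z = 0. Lengths are in m, angles in rad, forces in N, time in s.
With the tool pointing down it reaches from about 0.425 to 0.875 m from the base axis. Payload 4.7 kg.
Tool frame: the origin (TCP) lies on the centre line of the jaws, within the pads' length; the fingertips stand ahead of it and the grasp point (between the pads) lies 2 mm behind it (nose_length is the z of the fingertips in the tool frame, in m); z points along the fingers, y is the line along which they close (so a half turn about z gives the same grasp; the last joint's range is limited). The gripper opens to 87 mm and grips with 3 to 60 N. Pads are 19 mm wide; open, the fingers measure 117 mm over their backs; the gripper's body (75 mm by 190 mm) begins 51 mm behind the grasp point.
Start: joints at [1.122, 0.321, -0.07, 1.45, 0.023, 1.371, -0.057], TCP at [0.29, -0.582, 0.203] pointing down, gripper open.
Joint ranges: [-2.86, 2.86], [-0.3, 2.09], [-1.38, 1.24], [0.06, 2.45], [-1.56, 4.7], [0.09, 2.05], [-2.69, 2.69]. Speed limits (rad/s): [2.57, 2.57, 3.14, 3.14, 3.14, 3.14, 3.14].

## Interface

Orientations are given as a rotation vector (axis times angle).
In Python, from bench import * gives the robot as it stands.
- The arm moves only by the tool send_rows, never from a script. Its arguments are lists of equal length, an entry for each row: "xyz": the shift along the tool's x, y, z in mm, a list of three; "dr": the turn, a rotation vector about the tool's x, y, z in rad, a list of three. A call has exactly 10 rows; each row is the pose to reach, as a shift and turn from the pose commanded when the call began, along the tool's axes at that moment; what a row does not reach only later rows make up. A row lasts 1/12 s, in which the tool goes at most 41.7 mm and 7.16 degrees, less where a joint would pass 70% of its speed; a pose out of reach is approached as far as the arm can. A call with a gripper value outside its range is refused whole. "jaw" is the finger opening in mm, from 0 to 87, set as the call begins (left out, the last holds). The fingers move at their own pace and stop on an object; "grip_force" is the grip in N (left out, the last holds). Time passes only in rows, so rows that repeat a pose let the fingers close, or fill a call up. It gives the time, the measured TCP pose, the force, the opening and the grip force at its end, in the units of the state.
- get_state(): the state, without advancing time (a new reading comes with each control period).
- get_image(name): name is "scene" or "top" or "wrist"; returns the picture (420x560x3 uint8, red, green, blue); there is no depth.
- calibration(name): a dict with "vfov" (degrees; the focal length in pixels is half the picture's height over the tangent of half this angle, whatever the lens; pixels are square), "cx", "cy" (the principal point, pixels), "k1" (the pictures are not rectified: a ray, as slopes to the right and down, at radius r is drawn at 1 + k1 r^2 times it, then the intrinsics apply), "rvec" (rotation vector, rad) and "tvec" (3), from world to camera coordinates, as OpenCV has them; the wrist camera has in their place "hand_eye" (4x4, takes a point from camera to tool coordinates, whose origin is the TCP and whose axes are the flange's). Camera axes: x right, y down, z forward; pixel columns grow to the right and rows downward; lengths in m; the calibration is good to about 2 mm. A picture is of the moment at which its call begins: read the wrist's pose just before it. calibration takes no time and is no camera call.
- close_job(): hands the job in; it is judged then, once.
The state is a dict: "time": time; "joint_positions": joint angles; "qd": joint speeds; "joint_torque": joint torques, N m; "position": TCP position; "tool_rot": TCP orientation; "ft_force": force on the tool from outside, world axes, zero at the start; "torque": the same for the moment, N m; "grip_width": opening from 0.0 (shut) to 1.0 (fully open); "grip_force": force on a finger pad.
Only numpy, scipy, OpenCV 4.12 (cv2) and the standard library are available. Lean on these libraries where they do the work, as an engineer would, in place of code of your own. Each camera call takes 0.05 s, during which the arm holds its last target. There are 200 camera calls.

## Task

Slide the brass spacer sleeve over the upright steel post of the blue stand and let it down until it sits flat on the stand's foot, then let go of it. Leave the white sleeve and the black-and-white eyepiece standing where they are.

Things in the scene. Friction and masses are not known exactly. Their poses are not given: they have to be found in the camera images.
- brass_sleeve_center (a point): Centre (half-way up, on the axis) of the loose brass sleeve: a plain yellow metal ring standing upright on the bench, outside diameter 50 mm, bore 30 mm right through (walls 10 mm), 44 mm high, about 0.25 kg. z is its axis; either end may be down. It is to be gripped round the outside.
- white_sleeve_center (a point): Centre (half-way up, on the axis) of a loose white plastic sleeve of the very same sizes as the brass one, standing upright on the bench; the wrong one, to be left alone. z is its axis.
- post_seat (a point): Point on the post's axis at the upper face of the stand's foot, where the sleeve is to sit. The stand is fixed to the bench: a blue square foot 90 x 90 mm and 10 mm thick with four small screw heads at its corners, and in its middle an upright steel post 16 mm in diameter whose bullet-nosed top (tapering over the last 12 mm) ends 54 mm above this point, 64 mm above the bench. z points up along the post; x and y run along the foot's edges.
- eyepiece_center (a point): Centre (half-way up) of a loose black-and-white microscope eyepiece, 37 mm across and 42 mm high, standing upright on the bench; to be left alone. z points up.
Things that resemble listed ones, but are neither listed nor needed, are in the scene too. Of the things that look like the part that bears brass_sleeve_center, the smallest one is meant.

How it is judged:
At the end, for the whole second after the job is handed in: The brass sleeve is round the post and rests flat on the foot: its centre within 12 mm of the post's axis and 16 to 28 mm above the foot's upper face (22 mm when flat), its axis within 10 degrees of the post's, either end down (horizontal distance between brass_sleeve_center and post_seat below 0.012 m and z of brass_sleeve_center in the frame of post_seat between 0.016 and 0.028 m and angle between the z axis of brass_sleeve_center and the z axis of post_seat, either way round below 0.17 rad); the robot touches nothing.
It fails at once if the white sleeve is moved by more than 30 mm (distance of white_sleeve_center from where it was at the start of the episode above 0.03 m).
It fails at once if the eyepiece is moved by more than 30 mm (distance of eyepiece_center from where it was at the start of the episode above 0.03 m).
It also fails if it takes over 35 s, if anything falls off the work surface, if the arm or the gripper's body presses on something with over 40 N, if the wrist force passes 120 N, or if a joint passes its speed limit or range.

## Working session

There is one attempt and no reset: what is moved stays moved. The work goes in short steps, Python scripts to look and compute and a tool call to move; the robot and the scene stay as the last step left them, time stands still between calls to the robot, and variables do not carry over. Pictures are saved under pics/ and viewed, at most 10 in all, crops included, and the job is handed in when it is done.

Besides the shell and the picture viewer there is one more tool, called as name(argument=value, ...), one argument or row to a line, values as JSON. send_rows: Moves the arm, as the interface text tells. Its arguments: {"type":"object","properties":{"xyz":{"type":"array"},"dr":{"type":"array"},"jaw":{"type":"number"},"grip_force":{"type":"number"}},"required":["xyz","dr"]}

```bash
mkdir -p pics
python3 - <<'E'
from bench import *
import cv2,numpy as np
s=get_state();print(s)
a=get_image("scene");b=get_image("top")
cv2.imwrite("pics/scene.png",a[:,:,::-1]);cv2.imwrite("pics/top.png",b[:,:,::-1])
for n in("scene","top","wrist"):print(n,calibration(n))
E
```

```text
{'time': 0.0, 'joint_positions': array([ 1.12210927,  0.32183603, -0.07004763,  1.45169544,  0.02261712,
        1.37081581, -0.05690689]), 'qd': array([-3.00350928e-04, -2.61145482e-03,  6.00556880e-05,  2.66698064e-04,
       -7.66971249e-04,  3.60055478e-04,  2.05138630e-04]), 'joint_torque': array([ 3.90481464e-04, -4.91286027e+01, -4.03451510e-01, -3.12524521e+01,
       -6.40042895e-02,  4.36513138e-02,  1.49461844e-04]), 'position': array([ 0.28984236, -0.58111925,  0.20184257]), 'tool_rot': array([-3.05603265e+00, -7.20031033e-01,  9.04194792e-04]), 'ft_force': array([0.42887383, 0.97879403, 0.31384883]), 'torque': array([-0.01595978, -0.05743713, -0.02094709]), 'grip_force': 0.0, 'grip_width': 0.9970655427166326}
scene {'vfov': 52.671325964932805, 'cx': 292.0742164140046, 'cy': 201.3286043389521, 'k1': -0.019815411549505516, 'rvec': array([ 0.56649987, -2.57317479,  1.27539138]), 'tvec': array([0.53028387, 0.03471205, 0.89044392])}
top {'vfov': 43.87905395516857, 'cx': 278.8872996382707, 'cy': 199.44497383002314, 'k1': -0.050603757526828656, 'rvec': array([ 2.17368359, -2.15508904,  0.13102099]), 'tvec': array([0.21157529, 0.48917458, 0.95512622])}
wrist {'vfov': 63.49019237460367, 'cx': 278.4058334711692, 'cy': 206.99017883855976, 'k1': -0.02914533616766585, 'hand_eye': array([[ 4.37524375e-04, -9.62489320e-01, -2.71319218e-01,
         7.56872857e-02],
       [ 9.99999822e-01,  5.31334364e-04, -2.72296797e-04,
         8.28898131e-04],
       [ 4.06243983e-04, -2.71319051e-01,  9.62489381e-01,
        -1.81642567e-01],
       [ 0.00000000e+00,  0.00000000e+00,  0.00000000e+00,
         1.00000000e+00]])}
```

View pics/scene.png

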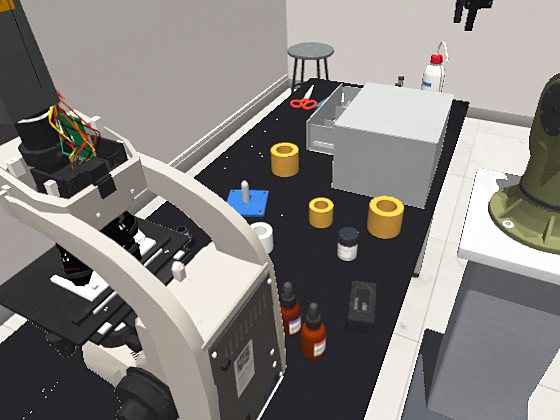

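View pics/top.png

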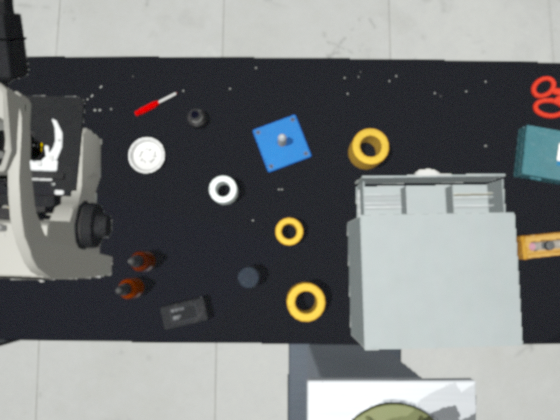

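Three yellow rings in the top view: (369,148), (289,231) and (306,302). The smallest, by a clear margin, is (289,231), which is (320,212) in the scene view. The white sleeve is at (223,190) and the stand at (282,143). The jar-like black-and-white eyepiece is at (248,277). I'll measure these and enlarge the candidates.

```bash
cat > h.py <<'E'
from bench import *
import cv2,numpy as np
from scipy.spatial.transform import Rotation as R
def cam(n,s=None):
    c=calibration(n);f=210/np.tan(np.radians(c["vfov"]/2))
    K=np.array([[f,0,c["cx"]],[0,f,c["cy"]],[0,0,1]]);d=np.array([c["k1"],0,0,0,0.])
    if n=="wrist":
        T=np.eye(4);T[:3,:3]=R.from_rotvec(s["tool_rot"]).as_matrix();T[:3,3]=s["position"]
        W=T@c["hand_eye"]; return K,d,W[:3,:3],W[:3,3]
    Rm=R.from_rotvec(c["rvec"]).as_matrix();return K,d,Rm.T,-Rm.T@c["tvec"]
def toplane(C,uv,z):
    K,d,Rw,o=C;p=cv2.undistortPoints(np.array(uv,float).reshape(-1,1,2),K,d)[:,0]
    r=np.c_[p,np.ones(len(p))]@Rw.T
    return (o+r*((z-o[2])/r[:,2])[:,None])[:,:2]
def project(C,P):
    K,d,Rw,o=C;return cv2.projectPoints(np.array(P,float).reshape(-1,1,3),cv2.Rodrigues(Rw.T)[0],-Rw.T@o,K,d)[0][:,0]
E
python3 - <<'E'
from h import *
im=cv2.imread("pics/top.png");C=cam("top");hsv=cv2.cvtColor(im,cv2.COLOR_BGR2HSV)
def blobs(m,z,lo,hole=False):
    cs,h=cv2.findContours(m,cv2.RETR_CCOMP,cv2.CHAIN_APPROX_NONE)
    for c,hh in zip(cs,h[0]):
        if cv2.contourArea(c)>lo:
            q=toplane(C,c[:,0],z).astype(np.float32);(x,y),r=cv2.minEnclosingCircle(q)
            print(c[:,0].mean(0).round(),"hole" if hh[3]>=0 else "outer","ctr",round(x,4),round(y,4),"d",round(2*r,4),"rect",cv2.minAreaRect(q) if z<.02 else "")
print("yellow");blobs(cv2.inRange(hsv,(15,120,90),(35,255,255)),.044,60)
print("blue");blobs(cv2.inRange(hsv,(100,120,80),(125,255,255)),.010,300)
w=cv2.inRange(hsv,(0,0,110),(180,60,255));w[:, :200]=0;w[:,250:]=0;w[:160]=0;w[220:]=0
print("white");blobs(w,.044,40)
for uv in[(248,277),(197,118)]:print(toplane(C,[uv],.042))
print("post tip",toplane(C,[(282,140)],.062))
a=cv2.resize(im[90:330,180:400],None,fx=2.5,fy=2.5,interpolation=cv2.INTER_CUBIC)
cv2.imwrite("pics/crop1.png",a)
E
```

```text
yellow
[305. 302.] outer ctr 0.2988 0.1664 d 0.0745 rect 
[305. 301.] hole ctr 0.3003 0.1671 d 0.0378 rect 
[539. 245.] outer ctr 0.4044 -0.2702 d 0.093 rect 
[289. 231.] outer ctr 0.4271 0.1976 d 0.0549 rect 
[288. 231.] hole ctr 0.4269 0.1975 d 0.027 rect 
[368. 148.] outer ctr 0.5831 0.0477 d 0.0851 rect 
[368. 149.] hole ctr 0.5832 0.0494 d 0.0342 rect 
blue
[281. 143.] outer ctr 0.6004 0.2123 d 0.1277 rect ((0.6004456877708435, 0.2117624431848526), (0.09451111406087875, 0.09492556750774384), 21.22909927368164)
white
[223. 189.] outer ctr 0.5032 0.3208 d 0.057 rect 
[223. 190.] hole ctr 0.5031 0.3203 d 0.0253 rect 
[[0.34248637 0.27111085]]
[[0.63963172 0.37227029]]
post tip [[0.59377923 0.21110865]]
```

View pics/crop1.png

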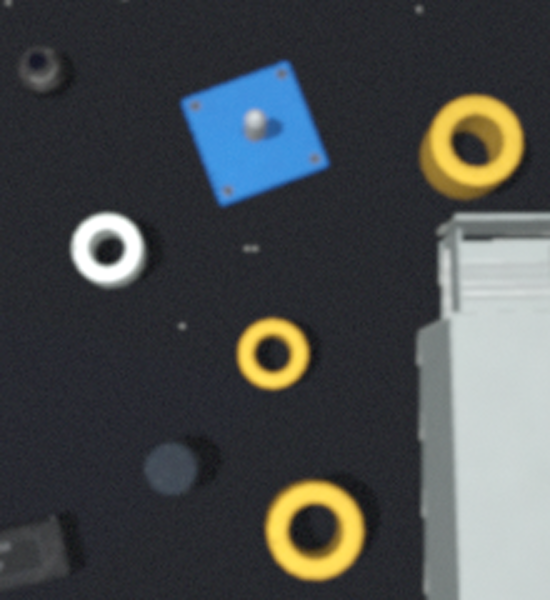

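The crop confirms it. The small ring, 50 mm wide by measurement, is at crop (273,353); the other two measure about 75 mm or more. The stand is square-footed with its post at crop (256,125). Before crossing, I'll get the cabinet height and nose_length.

Run:
```python
from h import *
import bench
print([n for n in dir(bench) if not n.startswith('_')], getattr(bench,'nose_length',None))
A,B=cam("top"),cam("scene")
def tri(u,v):
    M=[];b=[]
    pts=[]
    for C,p in((A,u),(B,v)):
        K,d,Rw,o=C;q=cv2.undistortPoints(np.array([[p]],float),K,d)[0,0];r=Rw@[*q,1];r/=np.linalg.norm(r)
        P=np.eye(3)-np.outer(r,r);M.append(P);b.append(P@o)
    return np.linalg.lstsq(np.vstack(M),np.hstack(b),rcond=None)[0].round(3)
print("cab",tri((348,220),(333,137)),tri((353,347),(432,150)),tri((515,212),(365,85)))
print("tall ring top",tri((370,146),(285,151)),"near ring",tri((306,302),(386,206)),"brass",tri((289,231),(321,205)),"post tip",tri((282,140),(244,182)))
s=get_state();Rt=R.from_rotvec(s["tool_rot"]).as_matrix();print(Rt.round(3))
```

```text
['MotionError', 'calibration', 'close_job', 'get_image', 'get_state', 'nose_length'] 0.017
cab [0.441 0.102 0.148] [0.239 0.097 0.161] [ 0.457 -0.173  0.157]
tall ring top [0.585 0.046 0.05 ] near ring [0.3   0.166 0.055] brass [0.427 0.197 0.039] post tip [0.597 0.212 0.059]
[[ 0.895  0.446 -0.001]
 [ 0.446 -0.895  0.001]
 [-0.    -0.002 -1.   ]]
```

send_rows(
  xyz=[
    [0,0,-40],
    [0,0,-80],
    [0,0,-120],
    [30,-16,-140],
    [65,-35,-158],
    [100,-53,-158],
    [135,-71,-158],
    [170,-90,-158],
    [205,-108,-158],
    [240,-126,-158],
  ],
  dr=[
    [0,0,0],
    [0,0,0],
    [0,0,0],
    [0,0,-0.08],
    [0,0,-0.16],
    [0,0,-0.24],
    [0,0,-0.32],
    [0,0,-0.4],
    [0,0,-0.48],
    [0,0,-0.56],
  ],
  jaw=87,
  grip_force=20,
)

```text
time: 0.93
position: [0.4493, -0.3599, 0.3607]
tool_rot: [-2.736, -1.543, 0.001]
ft_force: [1.0, -0.7, 0.6]
grip_width: 0.995
grip_force: 0.0
```

send_rows(
  xyz=[
    [40,-6,0],
    [80,-11,0],
    [120,-17,0],
    [160,-23,0],
    [200,-29,0],
    [240,-34,0],
    [281,-40,0],
    [304,-73,0],
    [327,-106,0],
    [350,-139,0],
  ],
  dr=[
    [0,0,-0.07],
    [0,0,-0.14],
    [0,0,-0.21],
    [0,0,-0.28],
    [0,0,-0.35],
    [0,0,-0.42],
    [0,0,-0.49],
    [0,0,-0.56],
    [0,0,-0.64],
    [0,0,-0.72],
  ],
)

```text
time: 1.77
position: [0.5115, 0.0115, 0.3599]
tool_rot: [-2.015, -2.407, 0.001]
ft_force: [0.7, -0.1, 0.8]
grip_width: 1.002
grip_force: 0.0
```

send_rows(
  xyz=[
    [38,-10,5],
    [76,-20,15],
    [114,-30,30],
    [150,-40,50],
    [180,-48,80],
    [198,-51,110],
    [198,-51,140],
    [198,-51,160],
    [198,-51,160],
    [198,-51,160],
  ],
  dr=[
    [0,0,0],
    [0,0,0],
    [0,0,0],
    [0,0,0],
    [0,0,0],
    [0,0,0],
    [0,0,0],
    [0,0,0],
    [0,0,0],
    [0,0,0],
  ],
)

```text
time: 2.6
position: [0.4275, 0.1954, 0.2004]
tool_rot: [-2.021, -2.403, 0.003]
ft_force: [-0.2, 0.1, 0.6]
grip_width: 1.0
grip_force: 0.0
```

Run:
```python
from h import *
s=get_state();im=get_image("wrist");cv2.imwrite("pics/w1.png",im[:,:,::-1]);C=cam("wrist",s)
print(s["position"],s["tool_rot"])
hsv=cv2.cvtColor(im,cv2.COLOR_RGB2HSV);m=cv2.inRange(hsv,(15,120,60),(35,255,255))
cs,h=cv2.findContours(m,cv2.RETR_CCOMP,cv2.CHAIN_APPROX_NONE)
for c,hh in zip(cs,h[0]):
    if cv2.contourArea(c)>200:
        (x,y),r=cv2.minEnclosingCircle(toplane(C,c[:,0],.044).astype(np.float32));print(c[:,0].mean(0).round(),hh[3]>=0,round(x,4),round(y,4),round(2*r,4))
```

```text
[0.42753992 0.19543928 0.2004176 ] [-2.0214713  -2.40311442  0.00264668]
[404. 342.] False 0.6135 0.0278 0.3715
[467. 293.] False 0.6565 0.1114 0.0788
[ 90. 293.] False 0.2421 0.0386 0.0796
[279. 182.] False 0.4296 0.2001 0.0557
[279. 180.] True 0.4282 0.2026 0.0267
[153. 191.] False 0.303 0.1688 0.0897
[157. 190.] True 0.3073 0.1716 0.0305
```

View pics/w1.png

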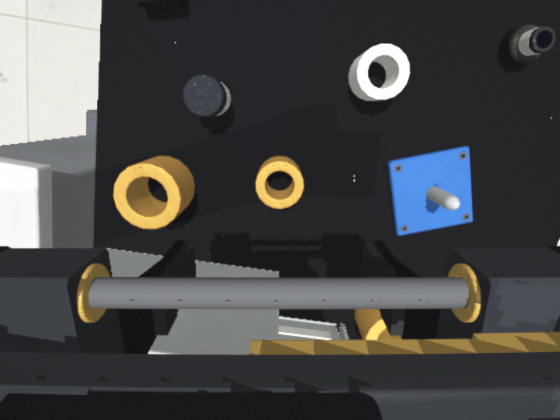

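The wrist view shows the brass sleeve at (279,182) and the foot at (430,190), with the post tip at about (452,203). I'll fit full silhouette models to both for accuracy.

```bash
cat > fit.py <<'E'
from h import *
from scipy.optimize import minimize
def fit(C,im,lohi,P,x0,near):
    hsv=cv2.cvtColor(im,cv2.COLOR_BGR2HSV);m=cv2.inRange(hsv,*lohi)
    cs,_=cv2.findContours(m,cv2.RETR_EXTERNAL,cv2.CHAIN_APPROX_NONE)
    c=min((c for c in cs if cv2.contourArea(c)>150),key=lambda c:np.hypot(*(c[:,0].mean(0)-near)))
    S=8
    x,y,w,h=cv2.boundingRect(c);o=np.array([x-15,y-15]);sz=((h+30)*S,(w+30)*S)
    M=np.zeros(sz,np.uint8);cv2.fillPoly(M,[np.int32((cv2.convexHull(c)[:,0]-o+.5)*S)],1)
    M=cv2.dilate(M,np.ones((S,S),np.uint8))
    def cost(p):
        H=cv2.convexHull(np.float32(project(C,P(p))))[:,0]
        N=np.zeros(sz,np.uint8);cv2.fillPoly(N,[np.int32((H-o+.5)*S)],1)
        return (N!=M).sum()/M.sum()
    r=minimize(cost,x0,method="Nelder-Mead",options=dict(initial_simplex=np.vstack([x0]+[np.array(x0)+d for d in np.diag([.006]*2+[.08]*(len(x0)-2))])))
    return r.x.round(4),round(r.fun,3)
t=np.linspace(0,2*np.pi,60)
def cyl(r,h):
    return lambda p:np.vstack([np.c_[p[0]+r*np.cos(t),p[1]+r*np.sin(t),0*t+z] for z in(0,h)])
def foot(p):
    c=np.array([[1,1],[-1,1],[-1,-1],[1,-1]])*.045@np.array([[np.cos(p[2]),np.sin(p[2])],[-np.sin(p[2]),np.cos(p[2])]])+p[:2]
    return np.vstack([np.c_[c,[z]*4] for z in(0,.01)])
Y=((12,100,50),(38,255,255));B=((98,100,40),(128,255,255))
E
python3 - <<'E'
from fit import *
s=dict(position=[.42753992,.19543928,.2004176],tool_rot=[-2.0214713,-2.40311442,.00264668])
for n,f,a,b in(("top","top",(289,231),(281,143)),("wrist","w1",(279,182),(430,190)),("scene","scene",(320,212),(246,203))):
    C=cam(n,s);im=cv2.imread(f"pics/{f}.png")
    print(n,fit(C,im,Y,cyl(.025,.044),[.428,.199],a),fit(C,im,B,foot,[.6,.212,.37],b))
tip=[(452,203)]
print(project(cam("wrist",s),[[.6,.212,.064],[.6,.212,.010]]))
E
```

```text
top (array([0.4284, 0.194 ]), np.float64(0.21)) (array([0.5998, 0.213 , 0.3976]), np.float64(0.134))
wrist (array([0.4296, 0.1973]), np.float64(0.046)) (array([0.6025, 0.2122, 0.3691]), np.float64(0.017))
scene (array([0.4254, 0.1996]), np.float64(0.037)) (array([0.5981, 0.2127, 0.3907]), np.float64(0.161))
[[453.68635361 204.78304362]
 [430.20503451 192.13653712]]
```

send_rows(
  xyz=[
    [2,2,25],
    [2,2,50],
    [2,2,75],
    [2,2,100],
    [2,2,120],
    [2,2,140],
    [2,2,155],
    [2,2,165],
    [2,2,170],
    [2,2,170],
  ],
  dr=[
    [0,0,0],
    [0,0,0],
    [0,0,0],
    [0,0,0],
    [0,0,0],
    [0,0,0],
    [0,0,0],
    [0,0,0],
    [0,0,0],
    [0,0,0],
  ],
)

```text
time: 3.48
position: [0.4304, 0.198, 0.0311]
tool_rot: [-2.023, -2.403, -0.0]
ft_force: [0.3, 0.3, 0.6]
grip_width: 1.0
grip_force: 0.0
```

send_rows(
  xyz=[
    [0,0,0],
    [0,0,0],
    [0,0,0],
    [0,0,0],
    [0,0,0],
    [0,0,0],
    [0,0,0],
    [0,0,0],
    [0,0,0],
    [0,0,0],
  ],
  dr=[
    [0,0,0],
    [0,0,0],
    [0,0,0],
    [0,0,0],
    [0,0,0],
    [0,0,0],
    [0,0,0],
    [0,0,0],
    [0,0,0],
    [0,0,0],
  ],
  jaw=40,
  grip_force=25,
)

```text
time: 4.32
position: [0.4298, 0.198, 0.0309]
tool_rot: [-2.022, -2.404, 0.0]
ft_force: [0.6, 0.9, -0.2]
grip_width: 0.467
grip_force: 0.0
```

Opening 40.6 mm with no force, so the sleeve is not gripped as expected. I'll look.

Run:
```python
from h import *
s=get_state();print(s["grip_width"],s["grip_force"],s["position"])
a=get_image("wrist")[:,:,::-1];b=get_image("scene")[120:300,200:440,::-1]
b=cv2.resize(b,None,fx=2,fy=2,interpolation=3)
o=np.zeros((420+0,800,3),np.uint8);o[:315,:420]=cv2.resize(a,(420,315));o[:285,420:]=cv2.resize(b,(380,285))
cv2.imwrite("pics/w2.png",o)
cv2.imwrite("pics/w2full.png",a);print(get_state()["grip_width"])
```

```text
0.46656836420422465 0.0 [0.42980283 0.19803842 0.03087864]
0.46406093652111635
```

View pics/w2.png

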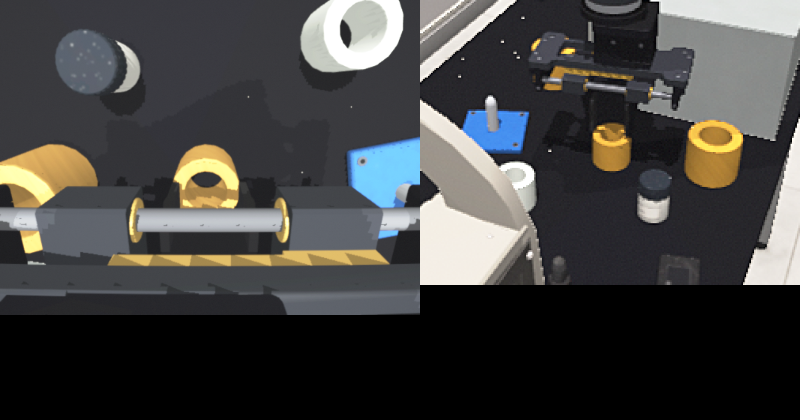

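Run:
```python
from h import *
s=get_state();a=cv2.imread("pics/w2full.png");b=get_image("scene")[:,:,::-1]
cv2.imwrite("pics/s2full.png",b)
C=cam("wrist",s)
print(project(C,[[.429,.1975,.044],[.429,.1975+.025,.044],[.429,.1975-.025,.044]]))
Cs=cam("scene");p=s["position"];Rt=R.from_rotvec(s["tool_rot"]).as_matrix()
print("tip proj scene",project(Cs,[p+Rt@[0,dy,.017] for dy in(-.02,.02)]))
print("tip proj wrist",project(C,[p+Rt@[0,dy,.017] for dy in(-.02,.02)]))
o=np.hstack([cv2.resize(a[170:340,180:380],(480,408),interpolation=3),cv2.resize(b[170:250,290:353],(320,406),interpolation=3)[:408].copy() if 0 else cv2.resize(b[165:250,287:353],(317,408),interpolation=3)])
cv2.imwrite("pics/c2.png",o)
```

```text
[[273.73188738 255.08935851]
 [281.84199344 211.13628512]
 [266.21411442 295.81156049]]
tip proj scene [[328.46055953 216.08468169]
 [309.87362951 213.1807986 ]]
tip proj wrist [[243.68585876 234.74307283]
 [307.93437346 234.77732076]]
```

View pics/c2.png

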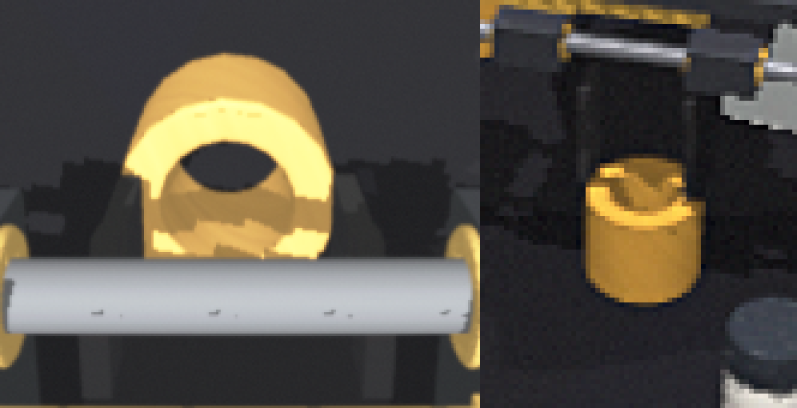

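Run:
```python
from h import *
for f in("scene","s2full"):
    im=cv2.imread(f"pics/{f}.png")[190:250,290:350];m=cv2.inRange(cv2.cvtColor(im,cv2.COLOR_BGR2HSV),(12,100,50),(38,255,255))
    n,l,st,c=cv2.connectedComponentsWithStats(m);k=1+np.argmax(st[1:,4]);print(f,st[k]+[290,190,0,0,0])
C=cam("scene")
print(project(C,[[.4275,.198,0],[.4275,.208,0],[.4375,.198,0]]))
```

```text
scene [309 197  25  32 686]
s2full [309 197  25  32 657]
[[320.0164307  219.98133292]
 [318.20196146 222.74735666]
 [315.66745094 218.76470351]]
```

send_rows(
  xyz=[
    [0,0,0],
    [0,0,0],
    [0,0,0],
    [0,0,0],
    [0,0,0],
    [0,0,0],
    [0,0,0],
    [0,0,0],
    [0,0,0],
    [0,0,0],
  ],
  dr=[
    [0,0,0],
    [0,0,0],
    [0,0,0],
    [0,0,0],
    [0,0,0],
    [0,0,0],
    [0,0,0],
    [0,0,0],
    [0,0,0],
    [0,0,0],
  ],
  jaw=30,
)

```text
time: 5.3
position: [0.4299, 0.1981, 0.0309]
tool_rot: [2.022, 2.404, -0.0]
ft_force: [-0.5, 0.3, -0.2]
grip_width: 0.345
grip_force: 0.0
```

Run:
```python
from h import *
s=get_state();b=get_image("wrist")[:,:,::-1];cv2.imwrite("pics/w3full.png",b);print(s["joint_torque"],s["ft_force"])
a=cv2.imread("pics/w2full.png")
f=lambda i:cv2.convertScaleAbs(cv2.resize(i[170:340,180:380],(400,340),interpolation=3),alpha=1.6,beta=20)
cv2.imwrite("pics/c3.png",np.hstack([f(a),f(b)]))
```

```text
[ 1.38446099e-03 -2.73576415e+01 -3.85314971e+00 -2.60470301e+01
 -5.91277890e-02  1.28891712e-03  5.23436867e-06] [-0.4579178   0.28881471 -0.16144845]
```

View pics/c3.png

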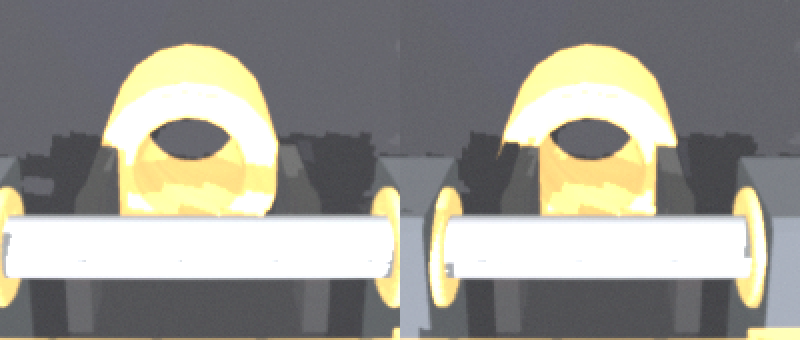

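Run:
```python
from h import *
for f in("w2full","w3full"):
    g=cv2.imread(f"pics/{f}.png").astype(float).mean(2)
    print(f)
    for r in range(205,280,4):print(r,g[r:r+4,195:365:5].mean(0).astype(int))
C=cam("wrist",get_state());s=get_state();Rt=R.from_rotvec(s["tool_rot"]).as_matrix()
for zt in(.017,0,-.015):print(zt,project(C,[s["position"]+Rt@[.0095,y,zt] for y in(-.027,-.015,.015,.027)]).round().tolist())
print(nose_length)
```

```text
w2full
205 [ 52  52  53  52  53  53  53  54  53  54 111 164 169 170 172 172 172 172
 171 167 163 154 104  52  53  53  52  54  53  53  53  52  53  52]
209 [ 53  52  53  53  53  52  54  54  54  58 159 166 170 172 180 196 196 186
 180 170 164 160 147  54  53  53  53  53  53  53  53  54  53  53]
213 [ 53  54  53  52  53  53  53  53  53 118 164 168 198 217 226 222 225 222
 224 212 177 161 152  82  53  53  52  53  53  53  53  52  53  53]
217 [ 53  52  52  52  52  53  52  53  53 154 167 205 223 221 218 220 221 218
 214 221 222 195 156 136  53  53  53  53  53  53  52  53  53  53]
221 [ 53  52  53  53  53  53  53  53  56 162 215 220 221 220 222 220 218 221
 220 221 222 222 189 146  53  54  53  52  53  53  53  52  53  52]
225 [ 53  53  53  53  53  53  52  52 102 210 221 219 219 220 219 211 205 215
 219 220 220 222 222 168  60  52  53  53  53  53  53  53  53  53]
229 [ 53  53  52  53  53  53  53  53 170 223 221 220 217 189 101  63  58  76
 130 212 219 221 221 219 106  53  53  52  52  53  53  53  53  53]
233 [ 53  52  52  53  47  50  52  53 218 221 222 220 155  49  53  53  53  53
  53  69 213 22
[... 3863 characters left out ...]
40 151 207  44  45  45  43  33  32  32  33 119 168  64]
269 [ 62 194 121  70  31  33  32  38  46  45  43  99 157 160 159 149 163 168
 163 158 175 219 204  45  44  45  45  32  32  32  35 125 185  59]
273 [ 51 157 119 107  33  33  33  39  46  46  44  93 188 150 157 117 120 136
 151 139 175 191 210  46  45  46  46  32  32  33  39 126 167 106]
277 [ 50 132 116 117 107 107 106 107 107 107 107 116 121 120 119 118 118 118
 118 124 121 120 123 107 106 106 107 106 106 106 107 119 142 186]
0.017 [[232.0, 220.0], [251.0, 220.0], [300.0, 220.0], [320.0, 220.0]]
0 [[228.0, 229.0], [249.0, 229.0], [302.0, 230.0], [323.0, 230.0]]
-0.015 [[224.0, 239.0], [247.0, 239.0], [304.0, 239.0], [327.0, 239.0]]
0.017
```

Findings so far: the sleeve has not moved, the fingers closed past 50 mm without force, and the visible tips match z ≈ 0.045. So the fingers closed just above the sleeve. They end higher than nose_length says. I'll open and go 10 mm lower, which is safe even if the nominal length is right, then close again to test.

send_rows(
  xyz=[
    [0,0,0],
    [0,0,0],
    [0,0,0],
    [0,0,0],
    [0,0,0],
    [0,0,0],
    [0,0,3],
    [0,0,6],
    [0,0,8],
    [0,0,10],
  ],
  dr=[
    [0,0,0],
    [0,0,0],
    [0,0,0],
    [0,0,0],
    [0,0,0],
    [0,0,0],
    [0,0,0],
    [0,0,0],
    [0,0,0],
    [0,0,0],
  ],
  jaw=87,
)

```text
time: 6.18
position: [0.4296, 0.198, 0.0205]
tool_rot: [-2.022, -2.404, 0.001]
ft_force: [-0.1, -0.6, 0.2]
grip_width: 0.968
grip_force: 0.0
```

send_rows(
  xyz=[
    [0,0,0],
    [0,0,0],
    [0,0,0],
    [0,0,0],
    [0,0,0],
    [0,0,0],
    [0,0,0],
    [0,0,0],
    [0,0,0],
    [0,0,0],
  ],
  dr=[
    [0,0,0],
    [0,0,0],
    [0,0,0],
    [0,0,0],
    [0,0,0],
    [0,0,0],
    [0,0,0],
    [0,0,0],
    [0,0,0],
    [0,0,0],
  ],
  jaw=40,
  grip_force=10,
)

```text
time: 7.02
position: [0.4293, 0.198, 0.0209]
tool_rot: [-2.022, -2.404, 0.002]
ft_force: [-4.2, -0.2, 2.3]
grip_width: 0.555
grip_force: 10.0
```

Gripped at about 49 mm with 10 N, so the tips are indeed shorter. I'll reopen and take 8 mm more overlap, which keeps the gripper body above the post tip at seating, then grip firmly.

send_rows(
  xyz=[
    [0,0,0],
    [0,0,0],
    [0,0,0],
    [0,0,0],
    [0,0,0],
    [0,0,0],
    [0,0,2],
    [0,0,4],
    [0,0,6],
    [0,0,8],
  ],
  dr=[
    [0,0,0],
    [0,0,0],
    [0,0,0],
    [0,0,0],
    [0,0,0],
    [0,0,0],
    [0,0,0],
    [0,0,0],
    [0,0,0],
    [0,0,0],
  ],
  jaw=80,
)

```text
time: 7.85
position: [0.4298, 0.198, 0.0126]
tool_rot: [-2.022, -2.404, 0.0]
ft_force: [-0.2, -0.2, 0.4]
grip_width: 0.913
grip_force: 0.0
```

send_rows(
  xyz=[
    [0,0,0],
    [0,0,0],
    [0,0,0],
    [0,0,0],
    [0,0,0],
    [0,0,0],
    [0,0,0],
    [0,0,0],
    [0,0,0],
    [0,0,0],
  ],
  dr=[
    [0,0,0],
    [0,0,0],
    [0,0,0],
    [0,0,0],
    [0,0,0],
    [0,0,0],
    [0,0,0],
    [0,0,0],
    [0,0,0],
    [0,0,0],
  ],
  jaw=40,
  grip_force=30,
)

```text
time: 8.68
position: [0.4298, 0.198, 0.013]
tool_rot: [2.022, 2.404, -0.0]
ft_force: [-1.3, -0.9, 2.5]
grip_width: 0.562
grip_force: 30.0
```

send_rows(
  xyz=[
    [0,0,-8],
    [0,0,-20],
    [0,0,-35],
    [0,0,-50],
    [0,0,-65],
    [0,0,-80],
    [0,0,-90],
    [0,0,-100],
    [0,0,-100],
    [0,0,-100],
  ],
  dr=[
    [0,0,0],
    [0,0,0],
    [0,0,0],
    [0,0,0],
    [0,0,0],
    [0,0,0],
    [0,0,0],
    [0,0,0],
    [0,0,0],
    [0,0,0],
  ],
)

```text
time: 9.52
position: [0.4301, 0.198, 0.1133]
tool_rot: [2.022, 2.403, 0.001]
ft_force: [-1.0, -0.5, -3.3]
grip_width: 0.555
grip_force: 30.0
```

send_rows(
  xyz=[
    [-1,15,0],
    [-3,35,0],
    [-5,58,0],
    [-8,82,0],
    [-10,106,0],
    [-12,130,0],
    [-14,150,0],
    [-15,165,0],
    [-15,172,0],
    [-15,172,0],
  ],
  dr=[
    [0,0,0],
    [0,0,0],
    [0,0,0],
    [0,0,0],
    [0,0,0],
    [0,0,0],
    [0,0,0],
    [0,0,0],
    [0,0,0],
    [0,0,0],
  ],
)

```text
time: 10.35
position: [0.6023, 0.2125, 0.1112]
tool_rot: [-2.022, -2.402, 0.002]
ft_force: [0.1, -0.2, -3.3]
grip_width: 0.559
grip_force: 30.0
```

Run:
```python
from fit import *
s=get_state();w=get_image("wrist")[:,:,::-1].copy();sc=get_image("scene")[:,:,::-1].copy();tp=get_image("top")[:,:,::-1].copy()
cv2.imwrite("pics/w4.png",w);cv2.imwrite("pics/s4.png",sc);cv2.imwrite("pics/t4.png",tp)
print(s["position"],s["tool_rot"],s["ft_force"],s["grip_width"])
C=cam("wrist",s);print(project(C,[[.602,.2122,.064],[.602,.2122,.01]]))
z=s["position"][2]
cy=lambda p:cyl(.025,.044)(p)+[0,0,z-.013]
try:
  print("ring wrist",fit(C,w,Y,cy,[.602,.212],project(C,[[.602,.212,z+.01]])[0]))
  print("ring scene",fit(cam("scene"),sc,Y,cy,[.602,.212],project(cam("scene"),[[.602,.212,z+.01]])[0]))
except Exception as e:print(e)
o=np.hstack([cv2.resize(w,(480,360)),cv2.resize(sc[130:250,190:297],(320,360),interpolation=3)]);cv2.imwrite("pics/c4.png",o)
```

```text
[0.60225659 0.21249237 0.111184  ] [-2.02206417e+00 -2.40165938e+00  1.88391452e-03] [ 0.07425341 -0.15941543 -3.34148904] 0.558788149420054
[[275.85450987 220.23893454]
 [276.46378285 200.95029047]]
ring wrist (array([0.6041, 0.2112]), np.float64(0.245))
ring scene (array([0.5991, 0.2156]), np.float64(0.053))
```

View pics/c4.png

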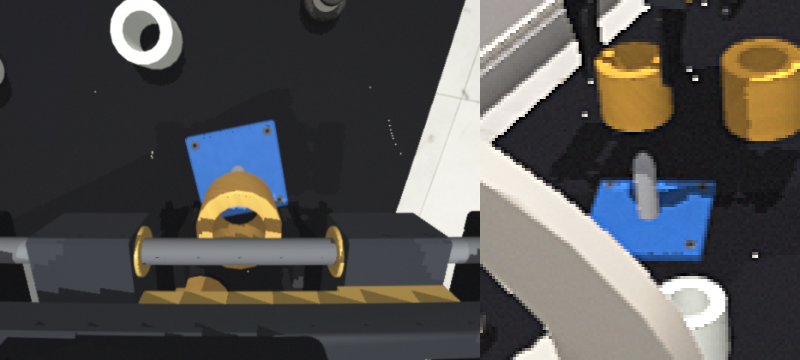

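The sleeve is held level over the post (wrist crop: ring at (238,215), foot at (237,165)). The post tip in the scene is at about px (244.5,182). I'll check the offset within the scene and top cameras.

Run:
```python
from fit import *
S=cam("scene");T=cam("top")
for p in([.6,.212],[.602,.2122],[.598,.2127],[.5991,.2156]):
    print(p,"tip/base scene",project(S,[[*p,.064],[*p,.010]]).round(1).tolist(),"top",project(T,[[*p,.064]]).round(1).tolist())
im=cv2.imread("pics/s4.png").astype(int)[178:206,236:256]
g=im.mean(2);sat=im.max(2)-im.min(2)
for r in range(0,28,3):print(178+r,[f"{int(a)}/{int(b)}" for a,b in zip(g[r],sat[r])])
t=cv2.imread("pics/top.png").astype(int)[128:152,272:294]
for r in range(0,24,2):print(128+r,(t.max(2)-t.min(2))[r])
```

```text
[0.6, 0.212] tip/base scene [[243.8, 180.0], [246.0, 200.1]] top [[281.6, 136.4]]
[0.602, 0.2122] tip/base scene [[243.0, 179.9], [245.1, 199.9]] top [[281.5, 135.4]]
[0.598, 0.2127] tip/base scene [[244.5, 180.4], [246.6, 200.5]] top [[281.2, 137.5]]
[0.5991, 0.2156] tip/base scene [[243.3, 181.0], [245.5, 201.1]] top [[279.6, 136.9]]
178 ['26/3', '24/3', '25/3', '28/6', '25/4', '30/3', '28/2', '26/3', '27/4', '27/3', '28/2', '26/2', '22/4', '22/6', '25/4', '27/2', '25/3', '28/3', '24/3', '23/1']
181 ['27/2', '27/0', '25/5', '26/6', '24/4', '20/0', '57/2', '109/4', '136/3', '109/3', '49/5', '24/4', '20/1', '27/3', '24/6', '26/3', '25/0', '27/4', '22/2', '29/4']
184 ['21/2', '24/4', '25/3', '24/1', '25/2', '87/3', '125/4', '120/5', '124/6', '123/6', '124/5', '111/2', '57/3', '16/4', '23/1', '27/1', '29/4', '30/1', '25/1', '26/1']
187 ['24/1', '24/3', '21/4', '20/3', '24/1', '85/3', '128/4', '123/2', '121/3', '120/5', '117/2', '120/6', '95/1', '11/5', '26/2', '23/3', '27/5', '22/6', '21/2', '25/2']
190 ['101/124', '115/131', '111/133', '106/127', '89/117', '142/43', '182/1', '167/4', 
[... 1596 characters left out ...]
7  99 134 149 152
 152 154 157 162]
138 [156 157 160 159 144 103  50  20  12  11  10  10  13  27  62  97 112 118
 128 132 142 152]
140 [158 160 158 159 141  99  50  20  11  12  11  11  11  25  57  92 107 108
 113 111 129 144]
142 [161 160 157 154 137  97  50  21  14  11  11  10  16  33  68  98 109 109
 114 120 134 150]
144 [164 159 160 163 150 124  77  39  19  11  13  19  30  60  88 111 123 133
 135 147 153 158]
146 [162 164 163 162 162 156 141 118  94  80  82  99 121 140 148 149 153 157
 159 161 159 159]
148 [162 162 166 163 162 157 157 157 160 156 157 155 159 154 157 156 159 161
 157 156 161 164]
150 [162 161 164 158 163 164 163 162 164 164 160 163 157 159 159 160 160 157
 156 155 157 159]
```

send_rows(
  xyz=[
    [-1,-1,8],
    [-1,-1,16],
    [-1,-1,24],
    [-1,-1,31],
    [-1,-1,38],
    [-1,-1,45],
    [-1,-1,51],
    [-1,-1,56],
    [-1,-1,60],
    [-1,-1,60],
  ],
  dr=[
    [0,0,0],
    [0,0,0],
    [0,0,0],
    [0,0,0],
    [0,0,0],
    [0,0,0],
    [0,0,0],
    [0,0,0],
    [0,0,0],
    [0,0,0],
  ],
)

```text
time: 11.33
position: [0.6005, 0.2113, 0.0518]
tool_rot: [-2.022, -2.404, 0.002]
ft_force: [0.2, -0.6, -3.0]
grip_width: 0.563
grip_force: 30.0
```

send_rows(
  xyz=[
    [0,0,4],
    [0,0,8],
    [0,0,12],
    [0,0,16],
    [0,0,20],
    [0,0,23],
    [0,0,25],
    [0,0,26],
    [0,0,26],
    [0,0,26],
  ],
  dr=[
    [0,0,0],
    [0,0,0],
    [0,0,0],
    [0,0,0],
    [0,0,0],
    [0,0,0],
    [0,0,0],
    [0,0,0],
    [0,0,0],
    [0,0,0],
  ],
)

```text
time: 12.17
position: [0.6012, 0.2116, 0.027]
tool_rot: [2.022, 2.404, 0.0]
ft_force: [0.3, 0.2, -2.9]
grip_width: 0.563
grip_force: 30.0
```

send_rows(
  xyz=[
    [0,0,0.5],
    [0,0,1],
    [0,0,1.5],
    [0,0,2],
    [0,0,2],
    [0,0,2],
    [0,0,2],
    [0,0,2],
    [0,0,2],
    [0,0,2],
  ],
  dr=[
    [0,0,0],
    [0,0,0],
    [0,0,0],
    [0,0,0],
    [0,0,0],
    [0,0,0],
    [0,0,0],
    [0,0,0],
    [0,0,0],
    [0,0,0],
  ],
)

```text
time: 13.0
position: [0.6011, 0.2116, 0.0249]
tool_rot: [2.022, 2.404, -0.0]
ft_force: [-0.6, 0.0, -2.4]
grip_width: 0.561
grip_force: 30.0
```

Still hanging free, so I'll continue down gently.

send_rows(
  xyz=[
    [0,0,0.5],
    [0,0,1],
    [0,0,1.5],
    [0,0,2],
    [0,0,2],
    [0,0,2],
    [0,0,2],
    [0,0,2],
    [0,0,2],
    [0,0,2],
  ],
  dr=[
    [0,0,0],
    [0,0,0],
    [0,0,0],
    [0,0,0],
    [0,0,0],
    [0,0,0],
    [0,0,0],
    [0,0,0],
    [0,0,0],
    [0,0,0],
  ],
)

```text
time: 13.83
position: [0.6011, 0.2115, 0.0231]
tool_rot: [2.022, 2.404, -0.0]
ft_force: [-0.7, -0.2, -0.8]
grip_width: 0.554
grip_force: 30.0
```

Contact with the foot: the weight is coming off. I'll release, then lift straight up and clear.

send_rows(
  xyz=[
    [0,0,0],
    [0,0,0],
    [0,0,0],
    [0,0,0],
    [0,0,0],
    [0,0,0],
    [0,0,0],
    [0,0,0],
    [0,0,0],
    [0,0,0],
  ],
  dr=[
    [0,0,0],
    [0,0,0],
    [0,0,0],
    [0,0,0],
    [0,0,0],
    [0,0,0],
    [0,0,0],
    [0,0,0],
    [0,0,0],
    [0,0,0],
  ],
  jaw=80,
)

```text
time: 14.67
position: [0.6011, 0.2116, 0.0229]
tool_rot: [2.022, 2.404, -0.0]
ft_force: [-0.0, -0.5, 0.1]
grip_width: 0.917
grip_force: 0.0
```

send_rows(
  xyz=[
    [0,0,-10],
    [0,0,-30],
    [0,0,-50],
    [0,0,-75],
    [0,0,-100],
    [0,0,-125],
    [0,0,-150],
    [0,0,-170],
    [0,0,-180],
    [0,0,-180],
  ],
  dr=[
    [0,0,0],
    [0,0,0],
    [0,0,0],
    [0,0,0],
    [0,0,0],
    [0,0,0],
    [0,0,0],
    [0,0,0],
    [0,0,0],
    [0,0,0],
  ],
)

```text
time: 15.5
position: [0.6024, 0.2125, 0.2062]
tool_rot: [2.02, 2.402, 0.007]
ft_force: [0.5, 1.3, 0.5]
grip_width: 0.917
grip_force: 0.0
```

Run:
```python
from fit import *
s=get_state();w=get_image("wrist")[:,:,::-1].copy();sc=get_image("scene")[:,:,::-1].copy()
print(s["position"],s["ft_force"],s["grip_width"])
C=cam("wrist",s);cy=lambda p:cyl(.025,.044)(p)+[0,0,.010]
print(fit(C,w,Y,cy,[.601,.2115],project(C,[[.601,.2115,.032]])[0]),fit(cam("scene"),sc,Y,cy,[.601,.2115],project(cam("scene"),[[.601,.2115,.032]])[0]))
cv2.imwrite("pics/c5.png",np.hstack([cv2.resize(w,(480,360)),cv2.resize(sc[130:250,190:297],(320,360),interpolation=3)]))
```

```text
[0.60235001 0.21254477 0.20623842] [0.49865329 1.31359536 0.49219951] 0.9171045319518315
(array([0.6029, 0.2113]), np.float64(0.05)) (array([0.6001, 0.2116]), np.float64(0.037))
```

View pics/c5.png

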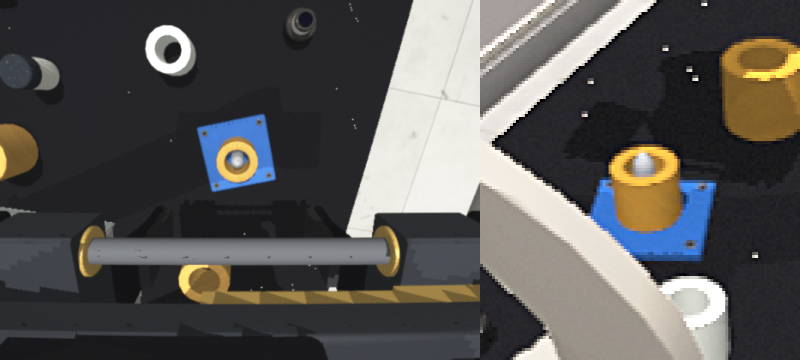

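The sleeve sits flat round the post (wrist crop (237,158), scene crop (645,187)). The post shows centred in the bore, the gripper is clear, and the white sleeve and eyepiece are still standing.

```bash
python3 -c "
from bench import *
print(close_job())"
```

```text
the job is handed in; nothing more can be done
None
```

The brass sleeve is seated flat on the blue stand's foot, round the post, and released; the white sleeve and eyepiece were left alone, and the job was handed in at about 16 s (no verdict was returned).

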